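# Pack the toolbox and bin the offcuts

### The arm

A 6-joint arm with a two-finger parallel gripper is mounted at the origin on a cart in front of the work surface, level with it; the furniture and walls round the work are solid. World frame = base frame: x ahead of the robot, y to its left, z up, the work surface at z = 0. Lengths are in m, angles in rad, forces in N, time in s.
With the tool pointing down it reaches from about 0.35 to 0.725 m from the base axis. Payload 6 kg.
Tool frame: the origin (TCP) lies at the very end of the fingers, on their centre line; the grasp point (between the pads) lies 19 mm behind it; z points along the fingers, y is the line along which they close (so a half turn about z gives the same grasp; the last joint's range is limited). The gripper opens to 85 mm and grips with 20 to 120 N. Pads are 22 mm wide; open, the fingers measure 114 mm over their backs; the gripper's body (76 mm by 85 mm) begins 54 mm behind the grasp point. The pads swing forward as they close: fully open they stand 13 mm farther back than shut.
Start: joints at [-0.897, 0.04, 0.085, 0, -1.615, -0.334], TCP at [0.2, -0.566, 0.231] pointing down, gripper open.
Joint ranges: [-2.56, 2.56], [-1.29, 2.01], [-1.08, 1.49], [-3.29, 1.98], [-2.81, -0.18], [-2.99, 2.99]. Speed limits (rad/s): [2.57, 2.57, 3.01, 3.14, 3.14, 3.14].

### API

Orientations are given as a rotation vector (axis times angle).
In Python, from plant import readout, vision, job_done, spotter gives the robot as it stands.
- The arm moves only by the tool carry_out, never from a script. Its argument "targets" is a list of rows, each a list of 2 entries, a list of its own where there are three numbers: the shift along the world's x, y, z in cm, then the turn, a rotation vector about the world's x, y, z in degrees. A call has 1 to 10 rows; each row shifts and turns the commanded pose from where the row before left it; what a row does not reach is not made up. A row lasts 1/12 s, in which the tool goes at most 41.7 mm and 7.16 degrees, less where a joint would pass 70% of its speed; a pose out of reach is approached as far as the arm can. A call with a gripper value outside its range is refused whole. "grip" is the opening, from -1 (shut) to 1 (fully open), set as the call begins (left out, the last holds). The fingers move at their own pace and stop on an object; "squeeze" is the grip in N (left out, the last holds). Time passes only in rows, so rows that do not move let the fingers close. It gives the time, the measured TCP pose, the force, the opening and the grip force at its end, in the units of the state.
- readout.read_state(): the state, without advancing time (a new reading comes with each control period).
- vision.capture(name): name is "scene" or "top"; returns a dict with "img" (400x640x3 uint8, red, green, blue), "range_z" (400x640 float32, m along the optical axis (not along the pixel's ray), 0 where there is no reading), "fx", "fy", "cx", "cy" (pixels), "origin" and "attitude" of the camera in the world. Camera axes: x right, y down, z forward; pixel columns grow to the right and rows downward; lengths in m; the calibration is good to about 2 mm. A picture is of the moment at which its call begins.
- job_done(): hands the job in; it is judged then, once.
Trained networks look in the newest picture that a camera, given by its name, has taken for a name from the list of things; names that differ only in an ending like _2 or _b are one class to them, and where a whole thing is asked for, a point or a joint stands for the part that bears it (a point fixed in the world has none). Each returns a list of dicts, best first, with "score" (0 to 1); they miss things now and then, are a little off and sometimes report something else, mostly with a low value. They report only what shows in the picture. A call takes as long as a camera call.
- spotter.recognise(camera, query): "rect" ([left, top, right, bottom] in pixels, round what is visible of it).
- spotter.masks_of(camera, query): "pixels" (400x640 bool, what is visible of it) and "rect" ([left, top, right, bottom] in pixels, round what is visible of it).
The state is a dict: "time": time; "joint_positions": joint angles; "joint_vel": joint speeds; "tau": joint torques, N m; "eef_pos": TCP position; "tcp_rot": TCP orientation; "ft_force": force on the tool from outside, world axes, zero at the start; "wrist_torque": the same for the moment, N m; "gripper_width": finger opening in m; "gripper_force": force on a finger pad.
Only numpy, scipy, OpenCV 4.12 (cv2) and the standard library are available. Lean on these libraries where they do the work, as an engineer would, in place of code of your own. Each camera call takes 0.05 s, during which the arm holds its last target. There are 200 camera calls.

### The job

Clear the bench: lay the sanding block flat on the bottom of the steel toolbox, set the lift-out tray level on the toolbox's two ledges above it, and put the strip of screwdriver bits in that tray. The two small pine offcuts lying within reach go into the scrap bin. Leave the blue chalk-line reel, the glue bottle and the blue screwdriver where they are.

Things in the scene. Friction and masses are not known exactly. Their poses are not given: they have to be found in the camera images.
- toolbox: Open grey steel toolbox, fixed, 148 x 134 mm (its x, y). Origin: centre of underside, z up. Inside 140 (x) x 126 mm (y), floor at z = 4 mm. A dark ledge 15 mm wide, flat top at z = 44, runs along y at each end wall (|x| 55 to 70 mm); the bottom between them is 110 x 126 mm. Walls rise to z = 60, then a rim flares out 5 mm a side to z = 69. The block cannot pass the tray once that is in.
- scrap_bin: Open black plastic bin, fixed, 160 x 130 x 64 mm (its x, y, height), walls and floor 4 mm, inside 152 x 122 mm. Origin: centre of its underside, z up. Three thin wood strips (6 mm thick, part of the bin) lie on its floor. Offcuts may lie in it in any way, also on one another.
- tray: Lift-out tray, aluminium, open-topped, loose, 132 (its x) x 70 (its y) x 26 mm high, walls 2.5 mm, floor 3 mm, about 0.14 kg. Origin: centre of its underside, z up. Gripped from outside across its 70 mm width. It sits in the toolbox with its length along the toolbox's x (either way round), an end on each ledge, 4 mm to spare at each end; sideways it may stand anywhere between the walls.
- sanding_block: Cork sanding block, brown, lower part wrapped in red-brown abrasive, loose, 60 mm wide (its x), 105 mm long (its y), 34 mm high, about 0.12 kg. Origin: centre of its underside, z up. Gripped across its width. It fits between the toolbox's ledges with its length along the toolbox's y; its top is then 6 mm below the ledge tops.
- bit_strip: Black strip with six upright steel hex bits in a row, loose, 16 mm wide (its x), 75 mm long (its y), 36 mm high in all; the black strip itself, where it is gripped, is 14 mm high. 0.05 kg. Origin: centre of its underside; z up.
- offcut_small: Small pine offcut, plain block, loose, 45 mm wide (its x), 90 mm long (its y), 19 mm high; 0.04 kg. Origin: centre of its underside; z up.
- offcut_long: Longer, narrower pine offcut, loose, 38 mm wide (its x), 110 mm long (its y), 30 mm high; 0.06 kg. Origin: centre of its underside; z up.
- chalk_reel: Blue chalk-line reel standing on the bench, 52 x 135 x 55 mm, loose. A bystander: leave alone. Origin: centre of its underside.
- glue_bottle: Glue bottle standing upright, 48 x 66 mm, 204 mm high, loose. A bystander: leave alone. Origin: centre of its underside.
- screwdriver: Screwdriver with a blue handle lying on the bench, 28 mm thick, 217 mm long (its y, handle towards +y), loose. A bystander: leave alone. Origin: below the middle of its length.

How it is judged:
By the outcome, as a careful person would: the job done as asked, in the order asked, and still so for the second after the job is handed in, with the robot touching nothing.
It also fails if it takes over 115 s, if anything falls off the work surface, if the arm or the gripper's body presses on something with over 40 N, if the wrist force passes 120 N, or if a joint passes its speed limit or range.

## Working session

There is one attempt and no reset: what is moved stays moved. The work goes in short steps, Python scripts to look and compute and a tool call to move; the robot and the scene stay as the last step left them, time stands still between calls to the robot, and variables do not carry over. Pictures are saved under pics/ and viewed, at most 14 in all, crops included, and the job is handed in when it is done.

Besides the shell and the picture viewer there is one more tool, called by a JSON object that holds its "api" and its "payload", one argument or row to a line. carry_out: Moves the arm, as the interface text tells. Its arguments: {"type":"object","properties":{"targets":{"type":"array"},"grip":{"type":"number"},"squeeze":{"type":"number"}},"required":["targets"]}

```bash
ls; mkdir -p pics
python3 - <<'E'
from plant import readout, vision, spotter
import cv2
for c in("scene","top"):
    d=vision.capture(c); cv2.imwrite(f"pics/{c}0.png",d["img"][...,::-1]); print(c,d["fx"],d["cx"],d["origin"],d["attitude"])
print(readout.read_state())
E
```

```text
pics
scene 467.1944037261098 328.1422011185534 [0.68280244 0.27934625 1.07709305] [-0.24765958 -2.98609058  0.7499135 ]
top 450.80262981479234 311.8634081997304 [ 0.33938262 -0.26439723  1.4810455 ] [-2.15046455  2.11902798 -0.17206945]
{'time': 0.1, 'joint_positions': array([-8.97295421e-01,  4.07601001e-02,  8.39512011e-02, -3.91838366e-04,
       -1.61550209e+00, -3.33678642e-01]), 'joint_vel': array([ 0.00039784, -0.00140488,  0.00214364,  0.00129857,  0.00077206,
       -0.00100444]), 'tau': array([-5.06922093e-03, -3.69345760e+01,  3.48281515e+01,  6.95167735e+00,
       -4.61570628e-03,  1.32184022e-05]), 'eef_pos': array([ 0.19995356, -0.56540269,  0.23039952]), 'tcp_rot': array([ 5.31187736e-01, -3.09596514e+00, -2.38029948e-03]), 'ft_force': array([ 0.32861948,  0.39951443, -0.52114382]), 'wrist_torque': array([ 0.01876411, -0.01366231,  0.00782859]), 'gripper_force': 0.0, 'gripper_width': 0.08550290770306761}
```

View pics/top0.png

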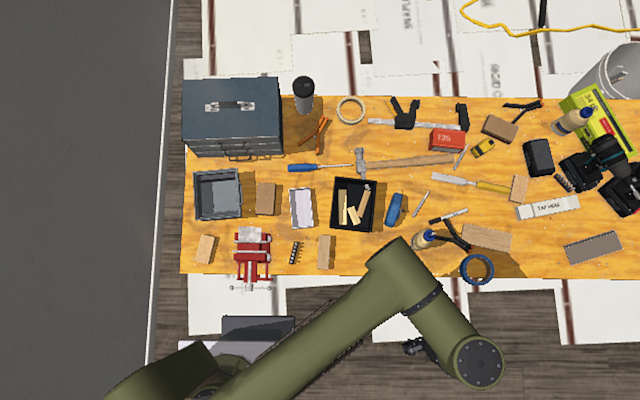

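View pics/scene0.png

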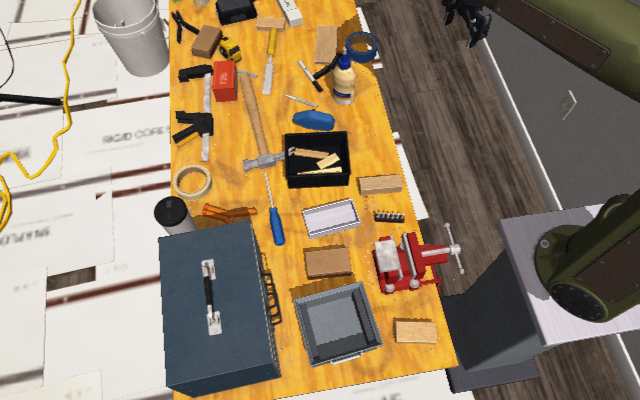

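The top view shows the toolbox (218,194), sanding block (266,198), tray (302,208), bin with strips (353,203), offcuts at (205,248) and (326,252), bits (296,252), a red vice (252,255) and the reel (395,208). The scene view shows the same things, with nothing stacked on them.

```bash
cat > h.py <<'E'
from plant import readout, vision, spotter
import numpy as np, cv2
from scipy.spatial.transform import Rotation as R
def cloud(d):
    z=d["range_z"]; v,u=np.mgrid[:400,:640]
    p=np.stack([(u-d["cx"])/d["fx"]*z,(v-d["cy"])/d["fy"]*z,z],-1)
    w=p@R.from_rotvec(d["attitude"]).as_matrix().T+d["origin"]; w[z==0]=np.nan
    return w
def rect(P):
    (c,s,a)=cv2.minAreaRect((P[:,:2]*1000).astype(np.float32))
    if s[0]<s[1]: a+=90; s=s[::-1]
    return np.round(c,1),np.round(s,1),round((a+90)%180-90,1)   # a: long axis direction from x, deg
def look(cams,names,zr={}):
    for c in cams:
        d=vision.capture(c); W=cloud(d)
        for n in names:
            for m in spotter.masks_of(c,n)[:3]:
                if m["score"]<.3: continue
                P=W[m["pixels"]]; P=P[~np.isnan(P[:,0])]
                if len(P)<5: continue
                zt=np.percentile(P[:,2],90)
                lo,hi=zr.get(n,(zt-.006,zt+.008)); T=P[(P[:,2]>lo)&(P[:,2]<hi)]
                print(c,n,round(m["score"],2),[round(x) for x in m["rect"]],"ztop",round(zt*1000),*(rect(T) if len(T)>4 else ()), "med",np.round(np.median(T,0)*1000))
E
python3 - <<'E'
from h import *
look(("top","scene"),["toolbox","scrap_bin","tray","sanding_block","bit_strip","offcut_small","offcut_long","chalk_reel","glue_bottle","screwdriver"])
# heights near the vice
d=vision.capture("scene");W=cloud(d)
S=W[225:300,365:465].reshape(-1,3);S=S[(S[:,2]>.02)]
print("vice",S.min(0),S.max(0))
d=vision.capture("top")
cv2.imwrite("pics/z.png",cv2.resize(d["img"][150:300,180:440,::-1],None,fx=3,fy=3,interpolation=cv2.INTER_CUBIC))
E
```

```text
top toolbox 0.8 [192, 173, 248, 222] ztop 67 [613.3  49.3] [159.8 146.6] 6.6 med [621.  63.  68.]
top scrap_bin 0.95 [328, 177, 374, 232] ztop 65 [ 588.9 -388. ] [168.4 136.8] -6.0 med [ 588. -387.   65.]
top scrap_bin 0.59 [287, 188, 313, 229] ztop 26 [ 579.4 -220.6] [132.6  69.6] 6.6 med [ 573. -221.   29.]
top tray 0.58 [290, 188, 312, 230] ztop 23 [ 579.3 -220.7] [131.9  69.1] 6.8 med [ 562. -228.   27.]
top sanding_block 0.69 [254, 181, 275, 214] ztop 39 [ 606.4 -104. ] [103.8  59.6] -2.4 med [ 608. -105.   37.]
top bit_strip 0.63 [285, 242, 299, 263] ztop 35 [ 432.4 -200.6] [62.6  4.3] -14.2 med [ 428. -200.   36.]
top offcut_small 0.78 [194, 234, 214, 262] ztop 25 [439.5  87.9] [87.7 45.1] -10.1 med [437.  87.  22.]
top offcut_long 0.84 [315, 234, 329, 269] ztop 35 [ 435.9 -296.2] [109.9  37.3] -3.5 med [ 436. -296.   32.]
top chalk_reel 0.86 [383, 189, 402, 228] ztop 55 [ 567.  -520.4] [84.2 31.2] -14.3 med [ 575. -522.   53.]
top glue_bottle 0.83 [410, 226, 434, 251] ztop 166 [ 480.1 -603.4] [30.5 30.4] -71.9 med [ 478. -601.  163.]
top screwdriver 0.51 [288, 163, 316, 174] 
[... 1073 characters left out ...]
02, 195] ztop 32 [ 434.  -296.1] [108.5  40.6] -2.2 med [ 433. -295.   29.]
scene offcut_long 0.41 [331, 47, 353, 107] ztop 159 [ 477.6 -602.1] [29.5 28.6] -7.7 med [ 480. -597.  160.]
scene chalk_reel 0.87 [293, 110, 336, 134] ztop 52 [ 566.3 -520.4] [85.1 34.7] -13.3 med [ 571. -519.   50.]
scene glue_bottle 0.82 [330, 45, 356, 108] ztop 159 [ 477.6 -602.1] [29.5 28.6] -7.7 med [ 479. -597.  159.]
scene glue_bottle 0.43 [303, 202, 361, 239] ztop 25 [ 577.1 -221.7] [132.   72.4] 6.7 med [ 577. -215.   25.]
scene screwdriver 0.56 [270, 190, 288, 246] ztop 25 [ 714.3 -222.3] [96.5 22. ] -87.2 med [ 715. -215.   23.]
vice [ 0.30662813 -0.1314034   0.02000265] [0.5421069  0.01143904 0.11243024]
```

View pics/z.png

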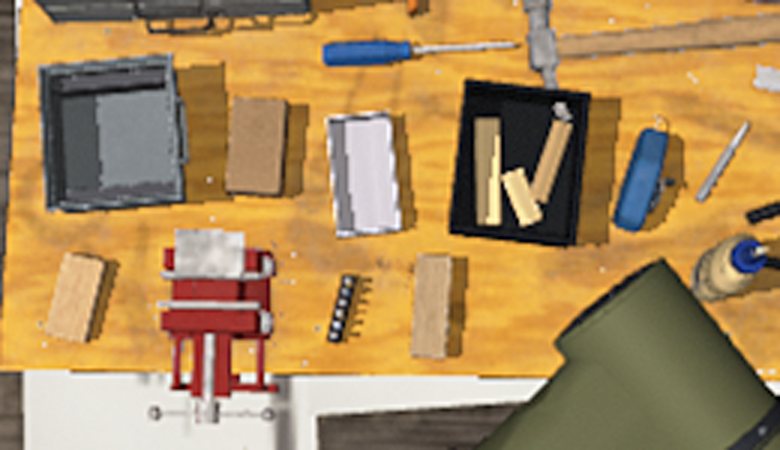

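The crop confirms the layout: toolbox at (115,135), sanding block (257,145), tray (365,175), bin (520,165), bits (343,308), offcuts (80,297) and (432,305), vice in between at (220,300). I'll check the ledge direction and the obstacle heights, and work out the moves.

Run:
```python
from h import *
d=vision.capture("scene");W=cloud(d).reshape(-1,3);W=W[~np.isnan(W[:,0])]
d2=vision.capture("top");V=cloud(d2).reshape(-1,3);V=V[~np.isnan(V[:,0])]
for n,A,c in(("scene",W,(.611,.048)),("top",V,(.613,.049))):
    a=np.radians(6.6);q=(A[:,:2]-c)@np.array([[np.cos(a),-np.sin(a)],[np.sin(a),np.cos(a)]])
    k=(abs(q[:,0])<.066)&(abs(q[:,1])<.06)
    for lo in np.arange(-.066,.066,.012):
        m=k&(q[:,0]>=lo)&(q[:,0]<lo+.012); print(n,"x%.0f"%(lo*1000),np.round(np.percentile(A[m,2],[10,50,90])*1000) if m.sum() else None)
    for name,b in(("behind",(.68,.9,-.05,.2)),("vice",(.3,.56,-.15,.03)),("hammer",(.6,.8,-.5,-.25))):
        m=(A[:,0]>b[0])&(A[:,0]<b[1])&(A[:,1]>b[2])&(A[:,1]<b[3])&(A[:,2]>.02)&(A[:,2]<.5)
        print(name,np.round(A[m].min(0),3),np.round(A[m].max(0),3))
```

```text
scene x-66 [ 5. 41. 45.]
scene x-54 [0. 3. 6.]
scene x-42 [0. 3. 6.]
scene x-30 [0. 3. 6.]
scene x-18 [-0.  4.  6.]
scene x-6 [-0.  3.  6.]
scene x6 [0. 3. 6.]
scene x18 [-0.  3.  6.]
scene x30 [-1.  3.  6.]
scene x42 [-1.  3.  6.]
scene x54 [40. 43. 46.]
behind [ 0.68 -0.05  0.02] [0.9   0.138 0.241]
vice [ 0.307 -0.137  0.02 ] [0.56  0.03  0.113]
hammer [ 0.6  -0.5   0.02] [ 0.798 -0.25   0.068]
top x-66 [42. 46. 49.]
top x-54 [ 2.  6. 10.]
top x-42 [ 1.  5. 10.]
top x-30 [1. 6. 9.]
top x-18 [1. 6. 9.]
top x-6 [ 1.  6. 10.]
top x6 [ 2.  6. 12.]
top x18 [ 2.  5. 10.]
top x30 [ 2.  5. 10.]
top x42 [ 2.  6. 11.]
top x54 [10. 41. 48.]
behind [ 0.68  -0.05   0.021] [0.9   0.14  0.245]
vice [ 0.31  -0.135  0.02 ] [0.56  0.029 0.118]
hammer [ 0.6  -0.5   0.02] [ 0.8   -0.25   0.073]
```

{"api": "carry_out", "payload": {
  "targets": [
    [[2.5,2.9,-0.5],[0,0,-1.4]],
    [[2.5,2.9,-0.5],[0,0,-1.4]],
    [[2.5,2.9,-0.5],[0,0,-1.4]],
    [[2.5,2.9,-0.5],[0,0,-1.4]],
    [[2.5,2.9,-0.5],[0,0,-1.4]],
    [[2.5,2.9,-0.5],[0,0,-1.4]],
    [[2.5,2.9,-0.5],[0,0,-1.4]],
    [[2.5,2.9,-0.5],[0,0,-1.4]],
    [[2.5,2.9,-0.5],[0,0,-1.4]],
    [[2.5,2.9,-0.5],[0,0,-1.4]]
  ],
  "grip": 1,
  "squeeze": 40
}}

```text
time: 2.23
eef_pos: [0.451, -0.274, 0.1814]
tcp_rot: [-0.148, 3.137, -0.0]
ft_force: [1.5, -0.5, 0.4]
gripper_width: 0.0853
gripper_force: 0.0
```

{"api": "carry_out", "payload": {
  "targets": [
    [[2.5,2.9,-0.5],[0,0,-1.4]],
    [[2.5,2.9,-0.5],[0,0,-1.4]],
    [[2.5,2.9,-0.5],[0,0,-1.4]],
    [[2.5,2.9,-0.5],[0,0,-1.4]],
    [[2.5,2.9,-0.5],[0,0,-1.4]],
    [[2.5,2.9,-0.5],[0,0,-1.4]],
    [[0,0,0],[0,0,0]],
    [[0,0,0],[0,0,0]]
  ]
}}

```text
time: 2.9
eef_pos: [0.6004, -0.1, 0.1499]
tcp_rot: [-0.076, -3.138, 0.0]
ft_force: [-0.3, -0.5, 0.2]
gripper_width: 0.0855
gripper_force: 0.0
```

{"api": "carry_out", "payload": {
  "targets": [
    [[0.5,-0.4,-2.6],[0,0,0.3]],
    [[0,0,-3],[0,0,0]],
    [[0,0,-3],[0,0,0]],
    [[0,0,-3],[0,0,0]],
    [[0,0,-2],[0,0,0]],
    [[0,0,-0.9],[0,0,0]],
    [[0,0,0],[0,0,0]]
  ]
}}

```text
time: 3.48
eef_pos: [0.6033, -0.1065, 0.0043]
tcp_rot: [-0.073, -3.137, 0.0]
ft_force: [-0.0, -1.0, 0.9]
gripper_width: 0.0856
gripper_force: 0.0
```

{"api": "carry_out", "payload": {
  "targets": [
    [[0,0,0],[0,0,0]],
    [[0,0,0],[0,0,0]],
    [[0,0,0],[0,0,0]],
    [[0,0,0],[0,0,0]],
    [[0,0,0],[0,0,0]],
    [[0,0,0],[0,0,0]]
  ],
  "grip": -1
}}

```text
time: 3.98
eef_pos: [0.6065, -0.1058, 0.009]
tcp_rot: [0.071, 3.137, -0.0]
ft_force: [-0.5, 0.2, 6.6]
gripper_width: 0.0589
gripper_force: 45.5
```

{"api": "carry_out", "payload": {
  "targets": [
    [[0,0,1],[0,0,0]],
    [[0,0,3.5],[0,0,0]],
    [[0,0,3.5],[0,0,0]],
    [[0,0,3.5],[0,0,0]],
    [[0,0,3.1],[0,0,0]],
    [[0,0,0],[0,0,0]],
    [[0,0,0],[0,0,0]]
  ]
}}

```text
time: 4.57
eef_pos: [0.606, -0.1055, 0.1555]
tcp_rot: [0.072, 3.136, 0.001]
ft_force: [-0.8, 0.2, -2.1]
gripper_width: 0.0591
gripper_force: 44.6
```

Run:
```python
from h import *
look(("top","scene"),["sanding_block"])
for i in range(4):
    vision.capture("top");s=readout.read_state();print(s["eef_pos"],s["ft_force"],s["gripper_width"])
```

```text
top sanding_block 0.6 [194, 185, 245, 223] ztop 67 [587.2  46.5] [146.3 106.9] -83.4 med [555.  82.  67.]
scene sanding_block 0.89 [304, 225, 323, 257] ztop 177 [ 635.  -105.7] [60.5 41.2] 87.3 med [ 637. -103.  176.]
[ 0.60424782 -0.10563333  0.15057124] [ 1.26246958  0.20910768 -1.39308949] 0.05899191860539741
[ 0.60439249 -0.10566814  0.15080003] [-0.33064927 -0.18165417 -1.44728768] 0.059137596036464325
[ 0.60452086 -0.10569573  0.15107813] [-0.21363933 -0.4614531  -1.7441114 ] 0.059100017101823804
[ 0.60463697 -0.10571784  0.15132916] [ 0.0213279   0.46886042 -0.89463641] 0.05899863476094296
```

{"api": "carry_out", "payload": {
  "targets": [
    [[0,1.1,0],[0,0,7.1]],
    [[0,1.1,0],[0,0,7.1]],
    [[0.1,1.1,0],[0,0,7.1]],
    [[0,1.1,0],[0,0,7.1]],
    [[0.1,1.1,0],[0,0,7.1]],
    [[0,1.1,0],[0,0,7.1]],
    [[0.1,1.1,0],[0,0,7.1]],
    [[0.1,1.1,0],[0,0,7.1]],
    [[0.1,1.1,0],[0,0,7.1]],
    [[0.1,1.1,0],[0,0,7.1]]
  ]
}}

```text
time: 5.8
eef_pos: [0.6109, 0.0049, 0.1519]
tcp_rot: [1.773, -2.593, -0.0]
ft_force: [-0.4, 0.5, -0.9]
gripper_width: 0.0591
gripper_force: 44.5
```

{"api": "carry_out", "payload": {
  "targets": [
    [[0,1.1,0],[0,0,7.1]],
    [[0.1,1.1,0],[0,0,7.1]],
    [[0,1.1,0],[0,0,7.1]],
    [[0,1.0,0],[0,0,6.9]],
    [[0,0,-3],[0,0,0]],
    [[0,0,0],[0,0,0]],
    [[0,0,0],[0,0,0]],
    [[0,0,0],[0,0,0]]
  ]
}}

```text
time: 6.47
eef_pos: [0.6122, 0.0469, 0.1231]
tcp_rot: [2.344, -2.091, 0.001]
ft_force: [0.9, -0.2, -0.4]
gripper_width: 0.0594
gripper_force: 44.4
```

Run:
```python
from h import *
look(("scene","top"),["sanding_block"])
for i in range(3):
    vision.capture("top");s=readout.read_state();print(s["eef_pos"],s["tcp_rot"],s["ft_force"])
d=vision.capture("scene");cv2.imwrite("pics/b.png",cv2.resize(d["img"][200:400,230:490,::-1],None,fx=3,fy=3))
```

```text
scene sanding_block 0.55 [324, 314, 358, 348] ztop 149 [608.8  77.7] [57.5 45.3] 6.8 med [612.  81. 147.]
top sanding_block 0.89 [194, 174, 229, 203] ztop 153 [613.   47.6] [103.6  60.9] -83.5 med [609.  21. 151.]
top sanding_block 0.54 [329, 178, 376, 232] ztop 65 [ 589.3 -388.1] [167.5 136.6] -5.6 med [ 591. -390.   66.]
top sanding_block 0.44 [196, 170, 247, 220] ztop 70 [613.8  48.4] [161.4 145.4] 5.7 med [577.  17.  69.]
[0.61241831 0.04720041 0.12337599] [-2.34368022e+00  2.09028381e+00 -1.27631420e-03] [-0.95318711 -0.03791825 -0.34302814]
[0.61228259 0.04722505 0.12308618] [-2.34407066e+00  2.09035008e+00 -8.59515087e-04] [-0.43176284  1.09955867 -1.40623022]
[0.61220871 0.04727504 0.12288061] [-2.34432239e+00  2.09036123e+00 -6.14421670e-04] [-0.2423619   0.35952439 -0.73579809]
```

View pics/b.png

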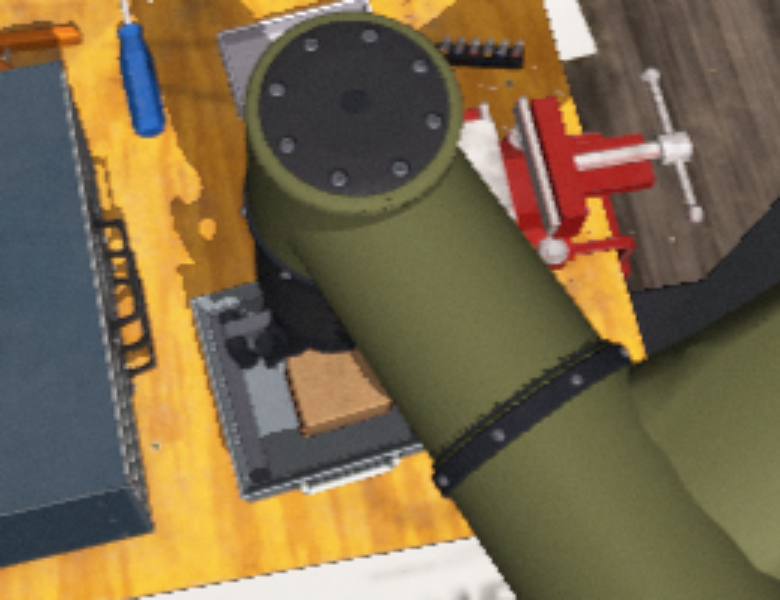

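The picture shows the block (340,390) held squarely above the toolbox opening. The top camera puts the two centres within 2 mm and the yaw at -83.5 against -83.4. I'll lower it.

{"api": "carry_out", "payload": {
  "targets": [
    [[0,0.1,-2.5],[0,0,0]],
    [[0,0,-2.5],[0,0,0]],
    [[0,0,-2],[0,0,0]],
    [[0,0,-2],[0,0,0]],
    [[0,0,-1],[0,0,0]],
    [[0,0,-0.7],[0,0,0]],
    [[0,0,-0.2],[0,0,0]],
    [[0,0,0],[0,0,0]],
    [[0,0,0],[0,0,0]]
  ]
}}

```text
time: 7.62
eef_pos: [0.6127, 0.0485, 0.0145]
tcp_rot: [-2.344, 2.09, -0.002]
ft_force: [0.0, 0.5, -0.7]
gripper_width: 0.059
gripper_force: 44.5
```

{"api": "carry_out", "payload": {
  "targets": [
    [[0,0,-0.2],[0,0,0]],
    [[0,0,-0.1],[0,0,0]],
    [[0,0,0],[0,0,0]],
    [[0,0,0],[0,0,0]]
  ]
}}

```text
time: 7.95
eef_pos: [0.6131, 0.0485, 0.0131]
tcp_rot: [-2.344, 2.089, -0.003]
ft_force: [-3.8, 0.4, 7.4]
gripper_width: 0.0591
gripper_force: 45.5
```

{"api": "carry_out", "payload": {
  "targets": [
    [[0,0,0.2],[0,0,0]],
    [[0,0,0],[0,0,0]],
    [[0,0,0],[0,0,0]],
    [[0,0,0],[0,0,0]]
  ],
  "grip": 0.65
}}

```text
time: 8.28
eef_pos: [0.612, 0.0484, 0.0123]
tcp_rot: [-2.345, 2.09, 0.0]
ft_force: [0.8, 0.3, -0.2]
gripper_width: 0.0706
gripper_force: 0.0
```

{"api": "carry_out", "payload": {
  "targets": [
    [[0,0,1],[0,0,0]],
    [[0,0,2],[0,0,0]],
    [[0,0,3],[0,0,0]],
    [[0,0,4],[0,0,0]],
    [[0,0,4],[0,0,0]],
    [[-0.2,-2.5,1],[0,0,-7]],
    [[-0.2,-2.5,0],[0,0,-7]],
    [[-0.2,-2.5,0],[0,0,-7]],
    [[-0.2,-2.5,0],[0,0,-7]],
    [[-0.2,-2.5,0],[0,0,-7]]
  ]
}}

```text
time: 9.12
eef_pos: [0.6018, -0.0778, 0.1632]
tcp_rot: [-1.6, 2.703, -0.001]
ft_force: [0.6, -0.2, 0.5]
gripper_width: 0.0706
gripper_force: 0.0
```

{"api": "carry_out", "payload": {
  "targets": [
    [[-0.3,-2.3,0],[0,0,-7]],
    [[-0.3,-2.2,0],[0,0,-7]],
    [[-0.3,-2.2,0],[0,0,-7]],
    [[-0.3,-2.2,0],[0,0,-7]],
    [[-0.3,-2.2,0],[0,0,-7]],
    [[-0.3,-2.2,0],[0,0,-7]],
    [[-0.3,-1.2,0],[0,0,-7]],
    [[-0.4,0,0],[0,0,-6.1]],
    [[0,0,0],[0,0,0]],
    [[0,0,0],[0,0,0]]
  ],
  "grip": 1
}}

```text
time: 9.95
eef_pos: [0.577, -0.2218, 0.1629]
tcp_rot: [-0.182, 3.136, -0.0]
ft_force: [0.0, 0.4, 0.4]
gripper_width: 0.0852
gripper_force: 0.0
```

Run:
```python
from h import *
look(("scene","top"),["sanding_block","tray"])
s=readout.read_state();print(s["eef_pos"],s["tcp_rot"],s["ft_force"])
d=vision.capture("scene");cv2.imwrite("pics/c.png",cv2.resize(d["img"][150:400,230:490,::-1],None,fx=2.3,fy=2.3))
```

```text
scene tray 0.78 [300, 208, 329, 239] ztop 24 [ 614.1 -216.4] [70.8 56.8] -83.5 med [ 625. -211.   25.]
top tray 0.59 [289, 202, 313, 229] ztop 26 [ 555.  -223.3] [82.4 69.8] 6.3 med [ 534. -231.   28.]
[ 0.57716426 -0.22126185  0.16229681] [ 1.79944987e-01 -3.13638383e+00 -1.68567945e-04] [-0.08686965  0.75196464 -0.61571637]
```

View pics/c.png

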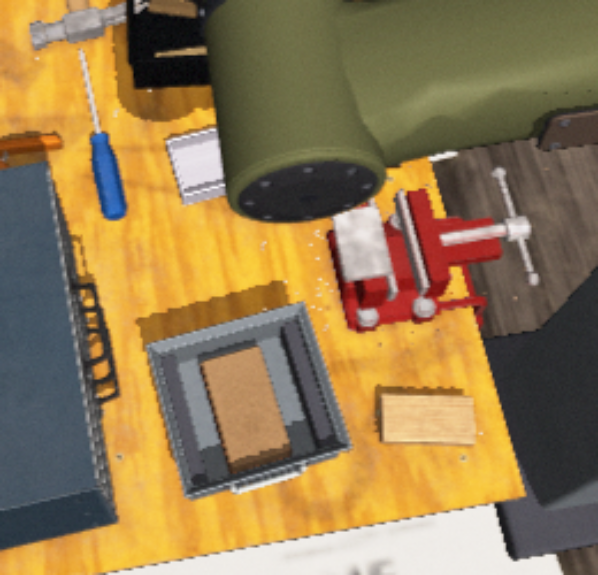

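The picture shows the sanding block lying flat between the ledges (245,410). The gripper is over the tray and aligned with it.

{"api": "carry_out", "payload": {
  "targets": [
    [[0.1,0,-3],[0,0,0]],
    [[0,0,-3.5],[0,0,0]],
    [[0,0,-3.5],[0,0,0]],
    [[0,0,-3],[0,0,0]],
    [[0,0,-2],[0,0,0]],
    [[0,0,-0.9],[0,0,0]],
    [[0,0,0],[0,0,0]],
    [[0,0,0],[0,0,0]]
  ]
}}

```text
time: 10.97
eef_pos: [0.5785, -0.2219, 0.0042]
tcp_rot: [-0.178, 3.136, -0.001]
ft_force: [0.9, 0.5, 0.7]
gripper_width: 0.0855
gripper_force: 0.0
```

{"api": "carry_out", "payload": {
  "targets": [
    [[0,0,0],[0,0,0]],
    [[0,0,0],[0,0,0]],
    [[0,0,0],[0,0,0]],
    [[0,0,0],[0,0,0]],
    [[0,0,0],[0,0,0]]
  ],
  "grip": -1,
  "squeeze": 40
}}

```text
time: 11.38
eef_pos: [0.5796, -0.2219, 0.006]
tcp_rot: [-0.178, 3.132, -0.002]
ft_force: [-0.1, 1.6, 5.8]
gripper_width: 0.069
gripper_force: 47.8
```

{"api": "carry_out", "payload": {
  "targets": [
    [[0,0,1],[0,0,0]],
    [[0,0,3],[0,0,0]],
    [[0,0,4],[0,0,0]],
    [[0,0,4],[0,0,0]],
    [[0,0,3],[0,0,0]],
    [[0,0,2],[0,0,0]],
    [[0.2,1.2,0],[0,0,0]],
    [[0.3,2.5,0],[0,0,0]],
    [[0.3,2.5,0],[0,0,0]],
    [[0.3,2.5,0],[0,0,0]]
  ]
}}

```text
time: 12.22
eef_pos: [0.5884, -0.1335, 0.1729]
tcp_rot: [0.176, -3.136, -0.001]
ft_force: [0.3, -0.7, -1.4]
gripper_width: 0.0688
gripper_force: 46.9
```

{"api": "carry_out", "payload": {
  "targets": [
    [[0.3,2.5,0],[0,0,0]],
    [[0.3,2.5,0],[0,0,0]],
    [[0.3,2.5,0],[0,0,0]],
    [[0.3,2.5,0],[0,0,0]],
    [[0.3,2.5,0],[0,0,0]],
    [[0.3,2.5,-1],[0,0,0]],
    [[0.3,2.0,-2],[0,0,0]],
    [[0.2,1.3,-2],[0,0,0]],
    [[0,0,0],[0,0,0]],
    [[0,0,0],[0,0,0]]
  ]
}}

```text
time: 13.05
eef_pos: [0.6108, 0.0488, 0.1215]
tcp_rot: [0.179, -3.133, 0.001]
ft_force: [-0.6, -0.2, -1.4]
gripper_width: 0.0687
gripper_force: 46.9
```

Run:
```python
from h import *
look(("scene","top"),["tray","toolbox"])
for i in range(3):
    vision.capture("top");s=readout.read_state();print(s["eef_pos"],s["tcp_rot"],s["ft_force"])
d=vision.capture("top");cv2.imwrite("pics/d.png",cv2.resize(d["img"][140:260,160:320,::-1],None,fx=4,fy=4))
```

```text
scene tray 0.91 [305, 303, 355, 343] ztop 141 [630.9  52.3] [87.  69.6] 6.6 med [661.  81. 141.]
scene toolbox 0.92 [296, 292, 367, 366] ztop 68 [625.7  49.7] [145.2 127.2] -83.6 med [671. 103.  66.]
scene toolbox 0.6 [326, 334, 354, 359] ztop 40 [608.2  85.7] [59.  32.2] 6.6 med [617.  91.  37.]
top tray 0.92 [199, 169, 224, 212] ztop 145 [612.   49.4] [132.2  69.9] 7.0 med [572.  23. 145.]
top toolbox 0.92 [194, 168, 245, 221] ztop 71 [612.8  48.9] [158.7 146.7] 6.7 med [573.  18.  70.]
[0.61229905 0.04782675 0.12425503] [-1.75773509e-01  3.13533260e+00  7.95765753e-04] [-0.2951467   1.2906707  -1.51725602]
[0.61220882 0.04791591 0.12401607] [-1.76010247e-01  3.13564236e+00  6.75820647e-04] [ 0.94942687  0.13606113 -1.73231753]
[0.61213955 0.04801487 0.12377345] [-1.76235123e-01  3.13594508e+00  6.05060969e-04] [ 0.56984471 -0.97467663 -1.65508113]
```

View pics/d.png

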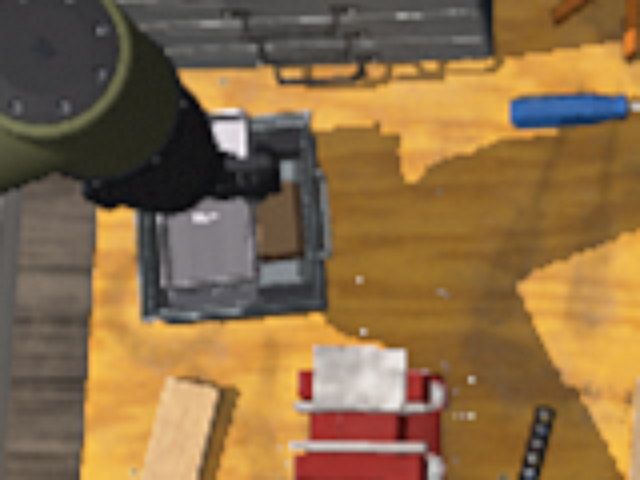

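The picture shows the tray (210,240) held square over the toolbox. Measured centres agree within about 1 mm, so I'll shift it 1 mm in x and lower it.

{"api": "carry_out", "payload": {
  "targets": [
    [[0.1,0,-1.5],[0,0,0]],
    [[0,0,-1.5],[0,0,0]],
    [[0,0,-1.5],[0,0,0]],
    [[0,0,-1],[0,0,0]],
    [[0,0,-0.8],[0,0,0]],
    [[0,0,-0.4],[0,0,0]],
    [[0,0,0],[0,0,0]],
    [[0,0,0],[0,0,0]]
  ]
}}

```text
time: 14.22
eef_pos: [0.6133, 0.0483, 0.0569]
tcp_rot: [-0.177, 3.136, -0.0]
ft_force: [0.6, 0.5, -0.3]
gripper_width: 0.0689
gripper_force: 47.0
```

{"api": "carry_out", "payload": {
  "targets": [
    [[0,0,-0.2],[0,0,0]],
    [[0,0,-0.2],[0,0,0]],
    [[0,0,0],[0,0,0]],
    [[0,0,0],[0,0,0]],
    [[0,0,0],[0,0,0]]
  ]
}}

```text
time: 14.63
eef_pos: [0.6131, 0.0484, 0.0525]
tcp_rot: [-0.177, 3.136, 0.0]
ft_force: [0.1, -0.1, -1.0]
gripper_width: 0.0687
gripper_force: 47.0
```

{"api": "carry_out", "payload": {
  "targets": [
    [[0,0,-0.2],[0,0,0]],
    [[0,0,-0.1],[0,0,0]],
    [[0,0,0],[0,0,0]],
    [[0,0,0],[0,0,0]]
  ]
}}

```text
time: 14.97
eef_pos: [0.6133, 0.0484, 0.05]
tcp_rot: [-0.178, 3.136, -0.0]
ft_force: [-1.6, 0.5, 3.9]
gripper_width: 0.0686
gripper_force: 47.6
```

{"api": "carry_out", "payload": {
  "targets": [
    [[0,0,0.1],[0,0,0]],
    [[0,0,0],[0,0,0]],
    [[0,0,0],[0,0,0]],
    [[0,0,0],[0,0,0]],
    [[0,0,1],[0,0,0]],
    [[0,0,2],[0,0,0]],
    [[0,0,3],[0,0,0]],
    [[0,0,4],[0,0,0]],
    [[0,0,2],[0,0,0]],
    [[-1,-2,0],[0,0,-2]]
  ],
  "grip": 0.84
}}

```text
time: 15.8
eef_pos: [0.606, 0.0301, 0.1775]
tcp_rot: [-0.126, 3.129, 0.002]
ft_force: [0.1, -1.2, 0.3]
gripper_width: 0.0786
gripper_force: 0.0
```

{"api": "carry_out", "payload": {
  "targets": [
    [[-1.9,-2.6,0],[0,0,-2]],
    [[-1.9,-2.6,0],[0,0,-2]],
    [[-1.9,-2.6,0],[0,0,-2]],
    [[-1.9,-2.6,0],[0,0,-2]],
    [[-1.9,-2.6,0],[0,0,-2]],
    [[-1.9,-2.6,0],[0,0,-2]],
    [[-1.9,-2.6,0],[0,0,-2]],
    [[-1.9,-2.6,0],[0,0,-2.6]],
    [[-2.0,-2.1,0],[0,0,-2]],
    [[0,0,0],[0,0,0]]
  ],
  "grip": 0.2
}}

```text
time: 16.63
eef_pos: [0.4287, -0.2034, 0.1718]
tcp_rot: [0.394, 3.115, -0.001]
ft_force: [1.2, -0.3, 0.4]
gripper_width: 0.0511
gripper_force: 0.0
```

Run:
```python
from h import *
look(("scene","top"),["tray","bit_strip"])
for i in range(3):
    vision.capture("top");s=readout.read_state()
print(s["eef_pos"],s["tcp_rot"],s["ft_force"],s["gripper_width"])
d=vision.capture("scene");cv2.imwrite("pics/e.png",cv2.resize(d["img"][150:400,230:490,::-1],None,fx=2.3,fy=2.3))
```

```text
scene tray 0.72 [305, 302, 372, 349] ztop 69 [610.7  49.1] [132.4  70.8] 6.3 med [612.  54.  70.]
scene bit_strip 0.82 [377, 212, 406, 224] ztop 33 [ 429.6 -199.6] [64.7  7.4] -13.3 med [ 426. -199.   34.]
top tray 0.92 [202, 173, 226, 214] ztop 71 [612.8  50.2] [132.4  71.7] 6.3 med [620.  52.  72.]
[ 0.43133202 -0.20013104  0.17008445] [-3.84494945e-01 -3.11743026e+00 -1.13089971e-04] [-0.25872082 -0.44242784  0.32195666] 0.05117299436590533
```

View pics/e.png

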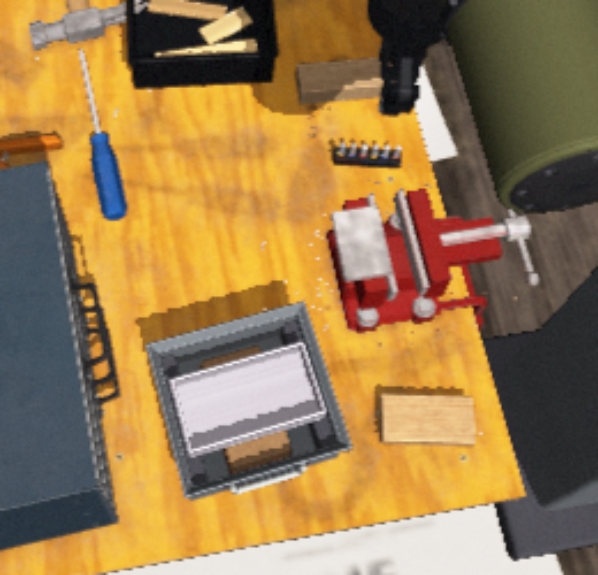

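The tray lies level on both ledges (250,400). The bit strip is at (367,155), under the gripper. Now the bits.

{"api": "carry_out", "payload": {
  "targets": [
    [[0,0,-4],[0,0,0]],
    [[0,0,-4],[0,0,0]],
    [[0,0,-4],[0,0,0]],
    [[0,0,-2.5],[0,0,0]],
    [[0,0,-1.2],[0,0,0]],
    [[0,0,0],[0,0,0]],
    [[0,0,0],[0,0,0]]
  ],
  "grip": -0.2
}}

```text
time: 17.72
eef_pos: [0.4316, -0.2009, 0.0144]
tcp_rot: [0.385, 3.117, -0.001]
ft_force: [-0.0, -0.2, 1.0]
gripper_width: 0.0341
gripper_force: 0.0
```

{"api": "carry_out", "payload": {
  "targets": [
    [[0,0,-0.5],[0,0,0]],
    [[0,0,-0.4],[0,0,0]],
    [[0,0,0],[0,0,0]],
    [[0,0,0],[0,0,0]]
  ]
}}

```text
time: 18.05
eef_pos: [0.4313, -0.2007, 0.0048]
tcp_rot: [0.386, 3.117, 0.0]
ft_force: [-0.1, -0.0, -0.2]
gripper_width: 0.0339
gripper_force: 0.0
```

{"api": "carry_out", "payload": {
  "targets": [
    [[0,0,0],[0,0,0]],
    [[0,0,0],[0,0,0]],
    [[0,0,0],[0,0,0]],
    [[0,0,0],[0,0,0]],
    [[0,0,0],[0,0,0]]
  ],
  "grip": -1,
  "squeeze": 30
}}

```text
time: 18.47
eef_pos: [0.4314, -0.2008, 0.0049]
tcp_rot: [0.386, 3.117, -0.0]
ft_force: [-0.2, 0.9, 4.3]
gripper_width: 0.0148
gripper_force: 31.5
```

{"api": "carry_out", "payload": {
  "targets": [
    [[0,0,1],[0,0,0]],
    [[0,0,3],[0,0,0]],
    [[0,0,4],[0,0,0]],
    [[0,0,4],[0,0,0]],
    [[0,0,3],[0,0,0]],
    [[0,0,1.5],[0,0,0]],
    [[0,0,0],[0,0,0]],
    [[0,0,0],[0,0,0]]
  ]
}}

```text
time: 19.13
eef_pos: [0.4312, -0.2005, 0.17]
tcp_rot: [0.386, 3.116, 0.001]
ft_force: [0.6, -0.1, -0.9]
gripper_width: 0.0151
gripper_force: 31.0
```

{"api": "carry_out", "payload": {
  "targets": [
    [[1.2,1.6,0],[0,0,2]],
    [[1.9,2.6,0],[0,0,2]],
    [[1.9,2.6,0],[0,0,2]],
    [[1.9,2.6,0],[0,0,2]],
    [[1.9,2.6,0],[0,0,2]],
    [[1.9,2.6,0],[0,0,2]],
    [[1.9,2.6,0],[0,0,2]],
    [[1.9,2.6,0],[0,0,2.5]],
    [[1.9,2.6,0],[0,0,2]],
    [[1.6,2.5,0],[0,0,2]]
  ]
}}

```text
time: 19.97
eef_pos: [0.6109, 0.0497, 0.1668]
tcp_rot: [0.177, -3.133, 0.001]
ft_force: [0.6, -0.3, -0.3]
gripper_width: 0.0151
gripper_force: 31.0
```

{"api": "carry_out", "payload": {
  "targets": [
    [[0,0,-2],[0,0,0]],
    [[0,0,-3],[0,0,0]],
    [[0,0,-2],[0,0,0]],
    [[0,0,0],[0,0,0]],
    [[0,0,0],[0,0,0]],
    [[0,0,0],[0,0,0]]
  ]
}}

```text
time: 20.47
eef_pos: [0.6113, 0.0481, 0.1003]
tcp_rot: [-0.175, 3.136, -0.001]
ft_force: [0.2, 0.1, 0.3]
gripper_width: 0.015
gripper_force: 31.0
```

Run:
```python
from h import *
look(("scene","top"),["bit_strip","tray"])
s=readout.read_state()
print(s["eef_pos"],s["tcp_rot"],s["ft_force"],s["gripper_width"])
d=vision.capture("scene");cv2.imwrite("pics/f.png",cv2.resize(d["img"][240:400,250:450,::-1],None,fx=3,fy=3))
```

```text
scene tray 0.74 [302, 311, 343, 350] ztop 69 [644.8  53.1] [70.5 63.5] -83.6 med [662.  73.  70.]
top bit_strip 0.45 [210, 193, 216, 202] ztop 131 [588.4  47.6] [18.6  6.1] 13.9 med [585.  47. 131.]
top tray 0.75 [204, 172, 229, 216] ztop 71 [613.   50.1] [133.6  71.2] 6.7 med [578.  32.  72.]
[0.61136665 0.04837017 0.10031899] [-1.74192686e-01  3.13526308e+00  9.36347261e-04] [-0.23036699 -0.20750499  0.91268193] 0.015168117168222675
```

View pics/f.png

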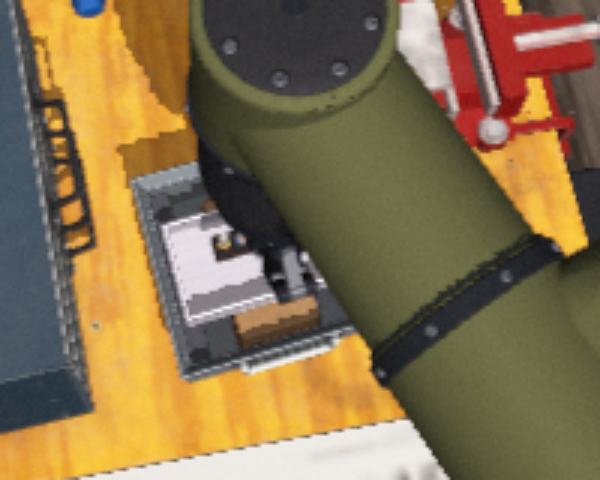

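The picture shows the strip (235,240) held over the middle of the tray. I'll lower it.

{"api": "carry_out", "payload": {
  "targets": [
    [[0,0.1,-1.5],[0,0,0]],
    [[0,0,-1.5],[0,0,0]],
    [[0,0,-1],[0,0,0]],
    [[0,0,-0.4],[0,0,0]],
    [[0,0,-0.2],[0,0,0]],
    [[0,0,0],[0,0,0]],
    [[0,0,0],[0,0,0]]
  ]
}}

```text
time: 21.4
eef_pos: [0.6115, 0.0494, 0.0541]
tcp_rot: [-0.175, 3.136, 0.0]
ft_force: [0.2, 0.1, -0.3]
gripper_width: 0.0155
gripper_force: 31.0
```

{"api": "carry_out", "payload": {
  "targets": [
    [[0,0,-0.2],[0,0,0]],
    [[0,0,-0.1],[0,0,0]],
    [[0,0,0],[0,0,0]],
    [[0,0,0],[0,0,0]]
  ]
}}

```text
time: 21.73
eef_pos: [0.6117, 0.0495, 0.0519]
tcp_rot: [-0.175, 3.135, 0.0]
ft_force: [-1.5, 1.3, 5.8]
gripper_width: 0.0153
gripper_force: 31.7
```

{"api": "carry_out", "payload": {
  "targets": [
    [[0,0,0.1],[0,0,0]],
    [[0,0,0],[0,0,0]],
    [[0,0,0],[0,0,0]],
    [[0,0,1],[0,0,0]],
    [[0,0,2],[0,0,0]],
    [[0,0,3],[0,0,0]],
    [[0,0,3],[0,0,0]],
    [[0,0,2],[0,0,0]],
    [[-1,0.4,0],[0,0,-2]],
    [[-2,0.4,0],[0,0,-2]]
  ],
  "grip": -0.34
}}

```text
time: 22.57
eef_pos: [0.5822, 0.0574, 0.1633]
tcp_rot: [-0.061, 3.138, 0.001]
ft_force: [-0.8, 0.4, -1.0]
gripper_width: 0.0277
gripper_force: 0.0
```

{"api": "carry_out", "payload": {
  "targets": [
    [[-2.5,0.5,0],[0,0,-2]],
    [[-2.5,0.5,0],[0,0,-2]],
    [[-2.5,0.5,0],[0,0,-2]],
    [[-2.5,0.5,0],[0,0,-2]],
    [[-2.3,0.5,0],[0,0,-2]],
    [[-2,0.5,0],[0,0,-2]],
    [[0,0.5,0],[0,0,-1.3]],
    [[0,0,0],[0,0,0]],
    [[0,0,0],[0,0,0]]
  ],
  "grip": 0.65
}}

```text
time: 23.32
eef_pos: [0.4381, 0.0925, 0.162]
tcp_rot: [0.297, 3.127, 0.001]
ft_force: [-0.7, -0.6, -0.4]
gripper_width: 0.0703
gripper_force: 0.0
```

Run:
```python
from h import *
look(("scene","top"),["bit_strip","tray","offcut_small"])
s=readout.read_state()
print(s["eef_pos"],s["tcp_rot"],s["ft_force"],s["gripper_width"])
d=vision.capture("scene");cv2.imwrite("pics/g.png",cv2.resize(d["img"][240:400,250:450,::-1],None,fx=3,fy=3))
```

```text
scene bit_strip 0.69 [320, 318, 354, 332] ztop 82 [611.5  50.8] [64.3  5.6] 6.2 med [616.  51.  82.]
scene tray 0.61 [303, 299, 372, 350] ztop 68 [611.1  49.3] [131.4  70.4] 6.4 med [619.  75.  70.]
scene offcut_small 0.75 [396, 319, 429, 342] ztop 21 [443.3  86.5] [79.2 45.2] -12.5 med [445.  86.  19.]
top tray 0.59 [204, 174, 226, 216] ztop 70 [613.   49.3] [133.8  70.1] 6.4 med [616.  35.  71.]
top offcut_small 0.63 [194, 234, 215, 261] ztop 25 [440.4  87.4] [88.2 44.8] -11.5 med [424.  86.  22.]
[0.43811463 0.09209858 0.16105111] [-2.99772574e-01 -3.12676448e+00  5.95159979e-04] [ 0.64204015 -0.17680815  0.19011744] 0.07013793788278178
```

View pics/g.png

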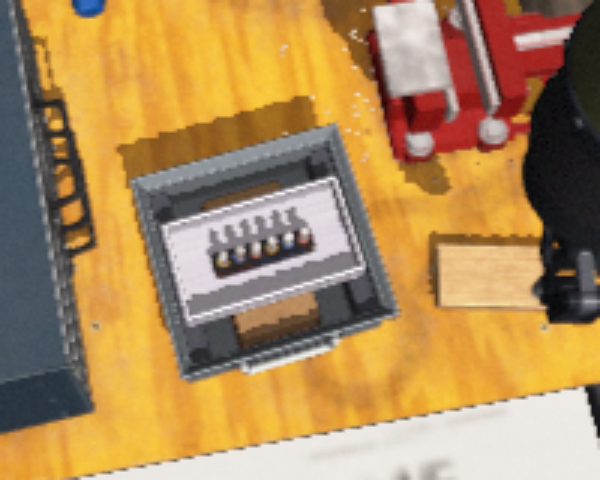

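The strip stands in the tray (262,250), on the level. Next the small offcut.

{"api": "carry_out", "payload": {
  "targets": [
    [[0.1,-0.4,-3],[0,0,0]],
    [[0,0,-4],[0,0,0]],
    [[0,0,-4],[0,0,0]],
    [[0,0,-2.5],[0,0,0]],
    [[0,0,-1.4],[0,0,0]],
    [[0,0,-0.8],[0,0,0]],
    [[0,0,0],[0,0,0]],
    [[0,0,0],[0,0,0]]
  ]
}}

```text
time: 24.43
eef_pos: [0.4395, 0.0884, 0.005]
tcp_rot: [0.299, 3.127, 0.0]
ft_force: [0.7, 0.5, 1.0]
gripper_width: 0.0705
gripper_force: 0.0
```

{"api": "carry_out", "payload": {
  "targets": [
    [[0,0,0],[0,0,0]],
    [[0,0,0],[0,0,0]],
    [[0,0,0],[0,0,0]],
    [[0,0,0],[0,0,0]],
    [[0,0,0],[0,0,0]]
  ],
  "grip": -1
}}

```text
time: 24.85
eef_pos: [0.44, 0.0889, 0.0058]
tcp_rot: [0.298, 3.125, 0.002]
ft_force: [-1.3, 1.1, 6.5]
gripper_width: 0.0442
gripper_force: 32.3
```

{"api": "carry_out", "payload": {
  "targets": [
    [[0,0,1],[0,0,0]],
    [[0,0,3],[0,0,0]],
    [[0,0,4],[0,0,0]],
    [[0,0,4],[0,0,0]],
    [[0,0,3],[0,0,0]],
    [[0,0,2],[0,0,0]],
    [[0,0,1],[0,0,0]],
    [[0,0,0],[0,0,0]]
  ]
}}

```text
time: 25.52
eef_pos: [0.4397, 0.0887, 0.1867]
tcp_rot: [0.299, 3.124, 0.004]
ft_force: [-0.2, -0.4, -1.1]
gripper_width: 0.0438
gripper_force: 31.6
```

{"api": "carry_out", "payload": {
  "targets": [
    [[0.5,-1.5,0],[0,0,0.4]],
    [[1,-3,0],[0,0,0.4]],
    [[1,-3,0],[0,0,0.4]],
    [[1,-3.2,0],[0,0,0.4]],
    [[1,-3.2,0],[0,0,0.4]],
    [[1,-3.2,0],[0,0,0.4]],
    [[1,-3.2,0],[0,0,0.4]],
    [[1,-3.2,0],[0,0,0.4]],
    [[1,-3.2,0],[0,0,0.4]],
    [[1,-3.2,0],[0,0,0.4]]
  ]
}}

```text
time: 26.35
eef_pos: [0.5333, -0.2121, 0.1816]
tcp_rot: [-0.189, -3.132, -0.001]
ft_force: [0.6, 1.2, 0.6]
gripper_width: 0.044
gripper_force: 31.6
```

{"api": "carry_out", "payload": {
  "targets": [
    [[1,-3.2,0],[0,0,0.4]],
    [[1,-3.2,0],[0,0,0.4]],
    [[1,-3.2,0],[0,0,0.2]],
    [[1,-3.2,0],[0,0,0]],
    [[1,-2.0,-2],[0,0,0]],
    [[0.5,-1,-2],[0,0,0]],
    [[0,0,-2],[0,0,0]],
    [[0,0,0],[0,0,0]],
    [[0,0,0],[0,0,0]]
  ]
}}

```text
time: 27.1
eef_pos: [0.5875, -0.3681, 0.1209]
tcp_rot: [-0.163, -3.132, -0.003]
ft_force: [0.3, 0.8, 0.5]
gripper_width: 0.0441
gripper_force: 31.6
```

Run:
```python
from h import *
d=vision.capture("top");W=cloud(d)
look(("scene","top"),["offcut_small","scrap_bin"])
s=readout.read_state()
print(s["eef_pos"],s["tcp_rot"],s["ft_force"],s["gripper_width"])
cv2.imwrite("pics/i.png",cv2.resize(d["img"][150:270,290:450,::-1],None,fx=4,fy=4))
```

```text
scene scrap_bin 0.73 [290, 154, 352, 186] ztop 63 [ 588.3 -330.2] [170.6  51.5] 7.3 med [ 578. -326.   63.]
top offcut_small 0.52 [338, 195, 355, 210] ztop 146 [ 562.  -362.9] [44.7 35.8] 79.2 med [ 561. -359.  143.]
top scrap_bin 0.73 [328, 201, 374, 230] ztop 66 [ 554.9 -384.7] [136.8 100. ] 84.3 med [ 522. -383.   66.]
[ 0.58945155 -0.36847275  0.12573634] [ 1.61673393e-01  3.13538757e+00 -6.72640170e-04] [-0.53685656 -0.11393868 -0.76270136] 0.04442147974385952
```

View pics/i.png

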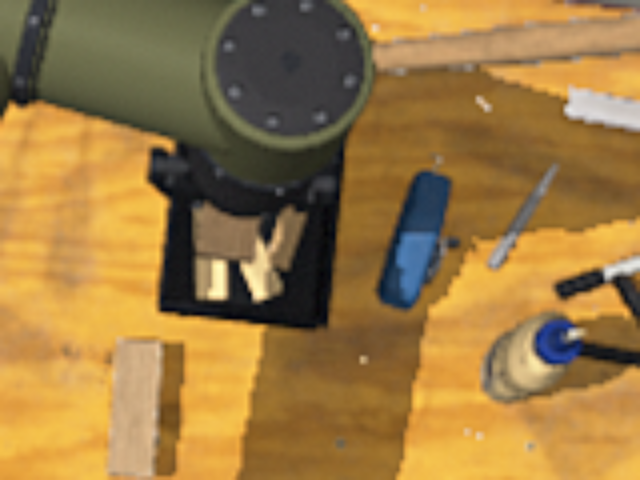

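The small offcut (225,230) is over the bin. I'll move it 4 mm towards the middle and lower it.

{"api": "carry_out", "payload": {
  "targets": [
    [[-0.2,-0.4,-2],[0,0,0]],
    [[0,0,-2],[0,0,0]],
    [[0,0,-2],[0,0,0]],
    [[0,0,-2],[0,0,0]],
    [[0,0,-1.2],[0,0,0]],
    [[0,0,-0.8],[0,0,0]],
    [[0,0,0],[0,0,0]],
    [[0,0,0],[0,0,0]]
  ]
}}

```text
time: 28.12
eef_pos: [0.5873, -0.3729, 0.0251]
tcp_rot: [0.162, 3.137, -0.001]
ft_force: [-0.3, -0.1, 0.4]
gripper_width: 0.0443
gripper_force: 31.6
```

{"api": "carry_out", "payload": {
  "targets": [
    [[0,0,-0.5],[0,0,0]],
    [[0,0,0],[0,0,0]],
    [[0,0,0],[0,0,0]]
  ]
}}

```text
time: 28.37
eef_pos: [0.5875, -0.3729, 0.0203]
tcp_rot: [0.162, 3.136, -0.001]
ft_force: [0.5, 0.3, -0.4]
gripper_width: 0.0439
gripper_force: 31.8
```

{"api": "carry_out", "payload": {
  "targets": [
    [[0,0,0],[0,0,0]],
    [[0,0,0],[0,0,0]],
    [[0,0,0],[0,0,0]],
    [[0,0,1],[0,0,0]],
    [[0,0,3],[0,0,0]],
    [[0,0,4],[0,0,0]],
    [[0,0,4],[0,0,0]],
    [[0,0,2],[0,0,0]],
    [[-1.5,0.8,0],[0,0,0.5]],
    [[-2,1.1,0],[0,0,0.5]]
  ],
  "grip": 0.27
}}

```text
time: 29.2
eef_pos: [0.5528, -0.3532, 0.1609]
tcp_rot: [0.134, 3.136, 0.001]
ft_force: [-0.8, 0.2, -1.2]
gripper_width: 0.0542
gripper_force: 0.0
```

{"api": "carry_out", "payload": {
  "targets": [
    [[-2.2,1.1,0],[0,0,0.5]],
    [[-2.2,1.1,0],[0,0,0.5]],
    [[-2.2,1.1,0],[0,0,0.5]],
    [[-2.2,1.1,0],[0,0,0]],
    [[-2,1.1,0],[0,0,0]],
    [[-1,0.3,0],[0,0,0]],
    [[0,0,0],[0,0,0]],
    [[0,0,0],[0,0,0]]
  ],
  "grip": 0.6
}}

```text
time: 29.87
eef_pos: [0.4341, -0.2952, 0.1599]
tcp_rot: [0.093, 3.139, 0.001]
ft_force: [-0.1, -0.1, 0.5]
gripper_width: 0.0682
gripper_force: 0.0
```

Run:
```python
from h import *
look(("scene","top"),["offcut_small","offcut_long"])
s=readout.read_state()
print(s["eef_pos"],s["tcp_rot"],s["ft_force"],s["gripper_width"])
```

```text
scene offcut_small 0.76 [301, 155, 338, 172] ztop 31 [ 584.7 -372. ] [88.3 44.9] -7.1 med [ 585. -371.   29.]
scene offcut_long 0.82 [360, 173, 402, 196] ztop 31 [ 435.6 -297. ] [105.3  40.4] -3.9 med [ 446. -295.   29.]
scene offcut_long 0.66 [329, 47, 355, 106] ztop 159 [ 479.7 -602.1] [31.2 27. ] -22.8 med [ 480. -597.  159.]
top offcut_small 0.66 [336, 189, 355, 218] ztop 35 [ 588.7 -370.5] [87.7 44.1] -6.3 med [ 590. -370.   31.]
top offcut_long 0.66 [317, 261, 325, 272] ztop 35 [ 393.  -295.3] [35.3 22.2] -88.9 med [ 392. -295.   33.]
[ 0.43428473 -0.29573413  0.15879306] [-9.40824792e-02 -3.13912190e+00 -6.48373006e-04] [ 0.18269274 -0.2789953  -0.39744613] 0.06847514042816444
```

{"api": "carry_out", "payload": {
  "targets": [
    [[0.1,0,-3],[0,0,0]],
    [[0,0,-4],[0,0,0]],
    [[0,0,-4],[0,0,0]],
    [[0,0,-2.4],[0,0,0]],
    [[0,0,-1.2],[0,0,0]],
    [[0,0,-0.6],[0,0,0]],
    [[0,0,0],[0,0,0]],
    [[0,0,0],[0,0,0]]
  ]
}}

```text
time: 30.83
eef_pos: [0.4361, -0.2962, 0.009]
tcp_rot: [0.093, 3.138, -0.002]
ft_force: [0.1, -0.5, 0.4]
gripper_width: 0.0686
gripper_force: 0.0
```

{"api": "carry_out", "payload": {
  "targets": [
    [[0,0,0],[0,0,0]],
    [[0,0,0],[0,0,0]],
    [[0,0,0],[0,0,0]],
    [[0,0,0],[0,0,0]],
    [[0,0,0],[0,0,0]]
  ],
  "grip": -1
}}

```text
time: 31.25
eef_pos: [0.4361, -0.2961, 0.009]
tcp_rot: [0.093, 3.138, -0.002]
ft_force: [0.1, 1.5, 5.3]
gripper_width: 0.0374
gripper_force: 32.3
```

{"api": "carry_out", "payload": {
  "targets": [
    [[0,0,1],[0,0,0]],
    [[0,0,3],[0,0,0]],
    [[0,0,4],[0,0,0]],
    [[0,0,4],[0,0,0]],
    [[0,0,2.5],[0,0,0]],
    [[0,0,1],[0,0,0]],
    [[0,0,0],[0,0,0]]
  ]
}}

```text
time: 31.83
eef_pos: [0.436, -0.2961, 0.1658]
tcp_rot: [0.094, 3.135, -0.002]
ft_force: [0.1, -0.2, -0.4]
gripper_width: 0.0379
gripper_force: 31.5
```

{"api": "carry_out", "payload": {
  "targets": [
    [[1.4,-1.1,0],[0,0,-0.5]],
    [[2.7,-2.1,0],[0,0,-0.5]],
    [[2.7,-2.1,0],[0,0,-0.5]],
    [[2.7,-2.1,0],[0,0,-0.5]],
    [[2.7,-2.1,0],[0,0,-0.5]],
    [[1.7,-1.4,0],[0,0,0]],
    [[1,-0.5,-2],[0,0,0]],
    [[0,0,-2],[0,0,0]],
    [[0,0,0],[0,0,0]],
    [[0,0,0],[0,0,0]]
  ]
}}

```text
time: 32.67
eef_pos: [0.5825, -0.4089, 0.1186]
tcp_rot: [-0.162, -3.131, -0.004]
ft_force: [-1.0, 0.3, -0.6]
gripper_width: 0.0377
gripper_force: 31.5
```

{"api": "carry_out", "payload": {
  "targets": [
    [[0,0,-2],[0,0,0]],
    [[0,0,-2],[0,0,0]],
    [[0,0,-2],[0,0,0]],
    [[0,0,-1],[0,0,0]],
    [[0,0,-0.8],[0,0,0]],
    [[0,0,0],[0,0,0]],
    [[0,0,0],[0,0,0]]
  ]
}}

```text
time: 33.25
eef_pos: [0.5842, -0.4099, 0.0455]
tcp_rot: [0.162, 3.137, -0.001]
ft_force: [-0.2, 0.9, -0.2]
gripper_width: 0.0376
gripper_force: 31.5
```

Release, rise and move clear.

{"api": "carry_out", "payload": {
  "targets": [
    [[0,0,-0.5],[0,0,0]],
    [[0,0,-0.2],[0,0,0]],
    [[0,0,0],[0,0,0]],
    [[0,0,0],[0,0,0]]
  ]
}}

```text
time: 33.58
eef_pos: [0.5844, -0.4099, 0.0381]
tcp_rot: [0.162, 3.136, -0.001]
ft_force: [0.9, -0.1, 0.5]
gripper_width: 0.0376
gripper_force: 31.6
```

{"api": "carry_out", "payload": {
  "targets": [
    [[0,0,0],[0,0,0]],
    [[0,0,0],[0,0,0]],
    [[0,0,0],[0,0,0]],
    [[0,0,2],[0,0,0]],
    [[0,0,4],[0,0,0]],
    [[0,0,4],[0,0,0]],
    [[0,0,4],[0,0,0]],
    [[-2,2,2],[0,0,0]],
    [[-3,2.5,0],[0,0,0]],
    [[-3,2.5,0],[0,0,0]]
  ],
  "grip": 0.1
}}

```text
time: 34.42
eef_pos: [0.5038, -0.3393, 0.1984]
tcp_rot: [0.163, 3.135, -0.001]
ft_force: [0.0, 0.5, 0.2]
gripper_width: 0.0469
gripper_force: 0.0
```

{"api": "carry_out", "payload": {
  "targets": [
    [[-3,2.5,0],[0,0,0]],
    [[-3,1,0],[0,0,0]],
    [[-2,1,0],[0,0,0]],
    [[0,0,0],[0,0,0]],
    [[0,0,0],[0,0,0]],
    [[0,0,0],[0,0,0]]
  ]
}}

```text
time: 34.92
eef_pos: [0.4243, -0.2947, 0.1975]
tcp_rot: [0.162, 3.137, 0.0]
ft_force: [-0.1, 0.3, 0.1]
gripper_width: 0.047
gripper_force: 0.0
```

Run:
```python
from h import *
look(("scene","top"),["offcut_small","offcut_long","bit_strip","tray","chalk_reel","glue_bottle","screwdriver"])
s=readout.read_state()
print(s["time"],s["eef_pos"],s["ft_force"],s["gripper_width"])
d=vision.capture("scene");cv2.imwrite("pics/j.png",cv2.resize(d["img"][80:400,170:490,::-1],None,fx=1.8,fy=1.8))
```

```text
scene offcut_small 0.64 [302, 156, 336, 175] ztop 31 [ 584.8 -370.9] [87.9 46.8] -7.8 med [ 585. -371.   28.]
scene offcut_long 0.73 [300, 143, 340, 160] ztop 54 [ 580.2 -407.7] [105.9  23.8] -6.7 med [ 580. -406.   52.]
scene bit_strip 0.51 [324, 318, 355, 331] ztop 81 [611.4  51. ] [64.   6.3] 6.8 med [611.  51.  82.]
scene bit_strip 0.41 [318, 300, 354, 356] ztop 40 [613.6  49.7] [105.4  58.6] -81.4 med [611.  88.  38.]
scene tray 0.58 [304, 301, 372, 348] ztop 69 [610.7  49.1] [132.1  70.9] 6.4 med [614.  63.  70.]
scene chalk_reel 0.65 [289, 111, 334, 132] ztop 52 [ 568.2 -522.1] [82.9 36. ] -17.5 med [ 570. -520.   50.]
scene glue_bottle 0.65 [330, 45, 354, 107] ztop 159 [ 477.8 -603.2] [30.1 29.9] 3.4 med [ 479. -598.  159.]
scene screwdriver 0.74 [273, 207, 282, 246] ztop 26 [ 715.1 -221.5] [97.6 21.6] -84.3 med [ 715. -217.   23.]
scene screwdriver 0.5 [287, 129, 352, 187] ztop 64 [ 586.  -388.7] [166.7 141.3] -6.0 med [ 584. -383.   63.]
scene screwdriver 0.35 [293, 109, 334, 129] ztop 52 [ 568.1 -522. ] [84.6 36.5] -13.5 med [ 570. -520.   50.]
top offcut_small 0.68 [349, 
[... 228 characters left out ...]
23] ztop 56 [ 582.6 -410.3] [109.6  26.6] -8.3 med [ 583. -409.   55.]
top tray 0.57 [202, 173, 228, 198] ztop 73 [644.9  53.3] [71.5 69.3] -81.9 med [665.  52.  73.]
top chalk_reel 0.95 [381, 191, 403, 228] ztop 56 [ 569.3 -520.2] [82.6 30.9] -16.7 med [ 578. -522.   54.]
top glue_bottle 0.87 [410, 225, 436, 251] ztop 166 [ 480.  -602.7] [32.4 26.9] 89.4 med [ 478. -599.  163.]
top screwdriver 0.83 [285, 169, 322, 172] ztop 28 [ 717.  -221.9] [97.1 23.4] -84.3 med [ 717. -217.   26.]
top screwdriver 0.42 [409, 226, 436, 251] ztop 167 [ 480.  -602.7] [32.4 26.9] 89.4 med [ 478. -599.  164.]
35.7167 [ 0.42397567 -0.29466167  0.1973049 ] [ 0.74871218 -0.24204432 -0.81375099] 0.0469004866065586
```

View pics/j.png

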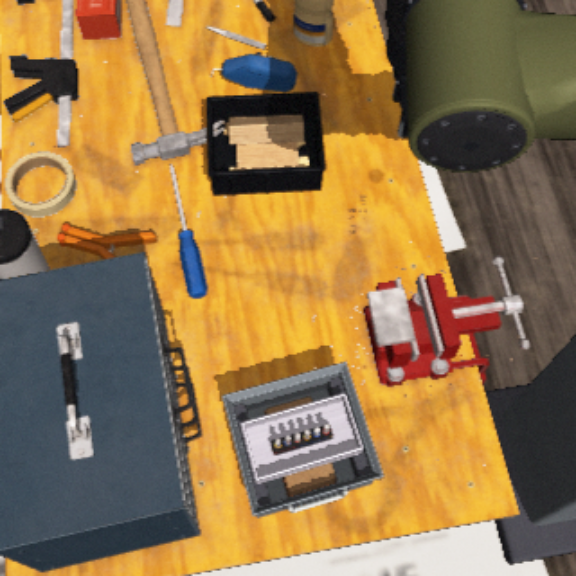

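Both offcuts are inside the bin (265,140) and below its rim. The tray is level with the bits in it (300,440). The reel, glue bottle and screwdriver have not moved. Handing in.

```bash
python3 -c "
from plant import job_done
print(job_done())"
```

```text
the job is handed in; nothing more can be done
None
```

The job is handed in: the sanding block is flat in the toolbox, the tray is level on the ledges above it with the bit strip in it, both offcuts are in the scrap bin, and the reel, glue bottle and screwdriver were left where they were.

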